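# Steady the rocking clock stand

### The arm

A 6-joint arm with a two-finger parallel gripper is mounted at the origin on the work surface. World frame = base frame: x ahead of the robot, y to its left, z up, the work surface at z = 0. Lengths are in m, angles in rad, forces in N, time in s.
With the tool pointing down it reaches from about 0.275 to 0.825 m from the base axis. Payload 4.9 kg.
Tool frame: the origin (TCP) lies midway between the tips of the shut fingers; the grasp point (between the pads) lies 19 mm behind it; z points along the fingers, x is the direction in which the jaws open and shut, and the axes are right-handed (so a half turn about z gives the same grasp; the last joint's range is limited). The gripper opens to 85 mm and grips with 20 to 120 N. Pads are 22 mm wide; open, the fingers measure 114 mm over their backs; the gripper's body (76 mm by 85 mm) begins 54 mm behind the grasp point. The pads swing forward as they close: fully open they stand 13 mm farther back than shut.
Start: joints at [0.971, 0.326, -0.193, 1.052, 0, 1.437], TCP at [0.247, 0.491, 0.231] pointing down, gripper open.
Joint ranges: [-2.65, 2.65], [-0.97, 1.79], [-1.3, 1.35], [-1.93, 2.1], [-1.47, 1.37], [-3.14, 3.14]. Speed limits (rad/s): [2.57, 2.57, 3.14, 3.14, 3.14, 3.14].

### API

Orientations are given as a unit quaternion [w, x, y, z].
In Python, from rig import get_state, read_camera, job_done gives the robot as it stands.
- The arm moves only by the tool step_arm, never from a script. Its arguments are lists of equal length, an entry for each row: "travel": the shift along the world's x, y, z normalised to -1 to 1, where 1 is 0.8 m, a list of three; "delta_rot": the turn, a rotation vector about the world's x, y, z normalised to -1 to 1, where 1 is 1.5 rad, a list of three; "jaw": the opening, from -1 (shut) to 1 (fully open). A call has exactly 8 rows; each row shifts and turns the commanded pose from where the row before left it; what a row does not reach is not made up. A row lasts 1/12 s, in which the tool goes at most 41.7 mm and 7.16 degrees, less where a joint would pass 70% of its speed; a pose out of reach is approached as far as the arm can. A call with a number of a shift or a turn outside -1 to 1 is refused whole. A call with a gripper value outside its range is refused whole. The fingers move at their own pace and stop on an object; the grip force is fixed at half the most. Time passes only in rows, so rows that do not move let the fingers close, or fill a call up. It gives the time, the measured TCP pose, the force and the opening at its end, in the units of the state.
- get_state(): the state, without advancing time (a new reading comes with each control period).
- read_camera(name): name is "scene" or "side" or "wrist"; returns a dict with "image" (420x560x3 uint8, red, green, blue), "fovy" (degrees; the focal length in pixels is half the picture's height over the tangent of half this angle, whatever the lens; pixels are square), "cx", "cy" (the principal point, pixels), "R" (3x3) and "t" (3): a world point X has camera coordinates R X + t. Camera axes: x right, y down, z forward; pixel columns grow to the right and rows downward; lengths in m; the calibration is good to about 2 mm. A picture is of the moment at which its call begins. There is no depth.
- job_done(): hands the job in, once; it reports no verdict.
The state is a dict: "clock": time; "joints": joint angles; "joint_vel": joint speeds; "effort": joint torques, N m; "tool_pos": TCP position; "eef_rot": TCP orientation; "wrist_force": force on the tool from outside, world axes, zero at the start; "moment": the same for the moment, N m; "finger_gap": finger opening in m.
Only numpy, scipy, OpenCV 4.12 (cv2) and the standard library are available. Lean on these libraries where they do the work, as an engineer would, in place of code of your own. Each camera call takes 0.05 s, during which the arm holds its last target.

### The job

The calibration stand under the cream-faced clock rocks when leaned on at a front corner, because its two front screw feet hang clear of their discs. Turn both brass knobs clockwise until each screw foot carries a fair share of the load, not so far that any of the other three feet lifts off, and without driving a foot down hard. Leave the stand where it stands and the parts beside it alone, and let go at the end.

Things in the scene. Friction and masses are not known exactly. Their poses are not given: they have to be found in the camera images.
- stand: Calibration stand, 3 kg, loose: grey plate 170 (x) x 260 (y) x 12 mm, top 38 mm above the origin, on five feet; black-cased cream-faced clock (100 mm diameter, face up, top 88 mm above the origin) near its middle. Origin: below the plate's centre at foot level, 4 mm above the bench; x to the rear (away from the robot), y left, z up. It rests on its three plain feet, the pads sunk 1 to 2 mm
- grip_left (a point): Point on the vertical axis of the front left brass knob, 13 mm below its rim; knob: knurled cylinder, 40 mm diameter, 30 mm tall, 60 to 90 mm above the stand's origin, at (-60, 105) mm in x, y. It turns in place; clockwise seen from above drives its foot down 2.5 mm per rad. Friction 0.06 N m; stays where left; at least 3.2 rad of clockwise travel remain at the start; nothing shows its angle
- grip_right (a point): The same on the front right knob, at (-60, -105) mm. Either foot starts an unknown 1 to 4.5 mm clear of its disc. Once it bears, turning on pushes the stand and the knob up: a hand that holds the knob at its height feels an upward force growing 8 to 15 N per rad. Some 0.6 rad past first touch on each knob shares the load well; about 1.1 rad on both lifts the front middle foot off
- fixture: Bystander: brass pin fixture, 70 x 50 x 18 mm block with four steel pins to 40 mm height, loose on the bench to one side of the stand. Origin: centre of its underside. (Also there, fixed and well out of the way: a blue steel parts case 126 mm tall to the right, 0.5 m or more from the middle line, and a 250 mm tall steel hook with a bezel ring to the far left)
- spacer: Bystander: green anodized spacer ring, 48 mm outer and 24 mm inner diameter, 22 mm tall, loose on the bench at the other side of the stand. Origin: centre of its underside
- disc_rear_left: steel disc, 56 mm diameter, 4 mm thick, fixed to the bench; the rear left foot of the stand stands on it. Every foot ends in a spring pad of 30 mm diameter giving 1 mm per 8 N. Origin: centre of its underside, on the bench top
- disc_rear_right: steel disc, 56 mm diameter, 4 mm thick, fixed to the bench; the rear right foot of the stand stands on it. Every foot ends in a spring pad of 30 mm diameter giving 1 mm per 8 N. Origin: centre of its underside, on the bench top
- disc_front_middle: steel disc, 56 mm diameter, 4 mm thick, fixed to the bench; the front middle foot of the stand stands on it. Every foot ends in a spring pad of 30 mm diameter giving 1 mm per 8 N. Origin: centre of its underside, on the bench top
- disc_front_left: steel disc, 56 mm diameter, 4 mm thick, fixed to the bench; the front left foot of the stand stands on it. Every foot ends in a spring pad of 30 mm diameter giving 1 mm per 8 N. Origin: centre of its underside, on the bench top
- disc_front_right: steel disc, 56 mm diameter, 4 mm thick, fixed to the bench; the front right foot of the stand stands on it. Every foot ends in a spring pad of 30 mm diameter giving 1 mm per 8 N. Origin: centre of its underside, on the bench top
Things that resemble listed ones, but are neither listed nor needed, are in the scene too. Leave any orange or purple look-alike of the disc_rear_right alone.

How it is judged:
At the end, for the whole second after the job is handed in: All five feet of the stand press on their discs with more than 1 N each; the stand is at rest, within 20 mm of where it started and within 2 degrees of level; the brass fixture and the green spacer are within 15 mm of where they were (contact force between each of disc_rear_left, disc_rear_right, disc_front_middle, disc_front_left, disc_front_right and stand above 1 N and distance of stand from where it was at the start of the episode below 0.02 m and angle between stand's own z axis and vertical below 0.035 rad and linear speed of stand below 0.01 m/s and distance of each of fixture, spacer from where it was at the start of the episode below 0.015 m); the robot touches nothing.
It fails at once if either screw foot is pressed on its disc with more than 28 N (contact force between any of disc_front_left, disc_front_right and stand above 28 N).
It fails at once if the stand is shoved more than 30 mm or tipped more than 4 degrees (distance of stand from where it was at the start of the episode above 0.03 m or angle between stand's own z axis and vertical above 0.07 rad).
It fails at once if the brass fixture or the green spacer beside the stand is pushed more than 15 mm (distance of any of fixture, spacer from where it was at the start of the episode above 0.015 m).
It also fails if it takes over 72 s, if anything falls off the work surface, if the arm or the gripper's body presses on something with over 40 N, if the wrist force passes 120 N, or if a joint passes its speed limit or range.

## Working session

There is one attempt and no reset: what is moved stays moved. The work goes in short steps, Python scripts to look and compute and a tool call to move; the robot and the scene stay as the last step left them, time stands still between calls to the robot, and variables do not carry over. Pictures are saved under pics/ and viewed, and the job is handed in when it is done.

Besides the shell and the picture viewer there is one more tool, called after "Emit:" by a JSON object that holds its "fn" and its "kwargs". step_arm: Moves the arm, as the interface text tells. Scaled input: -1 to 1 covers 0.8 m each way for a shift and 1.5 rad each way for a turn. Its arguments: {"type":"object","properties":{"travel":{"type":"array","items":{"type":"array","items":{"type":"number"}}},"delta_rot":{"type":"array","items":{"type":"array","items":{"type":"number"}}},"jaw":{"type":"array","items":{"type":"number"}}},"required":["travel","delta_rot","jaw"]}

```bash
mkdir -p pics; python3 - <<'E'
from rig import *
import cv2
s=get_state()
for k,v in s.items(): print(k,v)
for n in ["scene","side","wrist"]:
    c=read_camera(n); cv2.imwrite(f"pics/{n}0.png",c["image"][:,:,::-1]); print(n,c["fovy"],c["cx"],c["cy"],c["R"],c["t"])
E
```

```text
clock 0.0
joints [ 9.70824828e-01  3.26954640e-01 -1.93623092e-01  1.05199486e+00
 -3.79711544e-05  1.43661286e+00]
joint_vel [-0.00059301 -0.00188244  0.00064087 -0.00056462 -0.00150697  0.00206793]
effort [-3.59888390e-04 -4.43402088e+01  2.62436575e+01  1.54450169e-02
 -2.56415979e-04  1.34413739e-05]
tool_pos [0.24666805 0.49090872 0.2304811 ]
eef_rot [ 3.78131316e-04  8.51212621e-01  5.24820241e-01 -8.03838216e-04]
wrist_force [-0.0413486  -0.62264724 -0.34952457]
moment [-0.04426278 -0.03520299 -0.03416913]
finger_gap 0.08523290568126284
scene 50.22291505025776 273.09128329297454 206.85053178898946 [[-0.02975306  0.99953991 -0.00589311]
 [ 0.72188229  0.01740938 -0.69179684]
 [-0.69137596 -0.0248372  -0.72206814]] [ 0.01691223 -0.39789376  1.24882271]
side 54.74427567946755 270.4152169733439 219.1729446600146 [[ 0.72380807 -0.68968428  0.02091558]
 [-0.34824285 -0.39130573 -0.85182554]
 [ 0.59567507  0.6092745  -0.52340787]] [-0.42490435  0.28872388  0.34619831]
wrist 69.82657878384416 280.38645827575823 204.8039804904324 [[ 4.48148397e-01  8.93958933e-01 -6.63465469e-04]
 [ 8.62966900e-01 -4.32417892e-01  2.61348229e-01]
 [ 2.33347689e-01 -1.17695338e-01 -9.65244354e-01]] [-0.55011415 -0.03371808  0.37658326]
```

View pics/scene0.png

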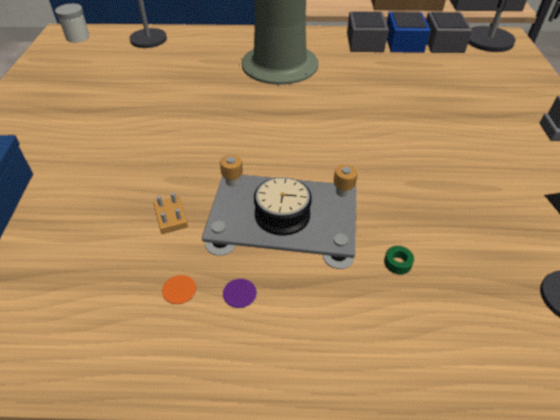

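View pics/side0.png

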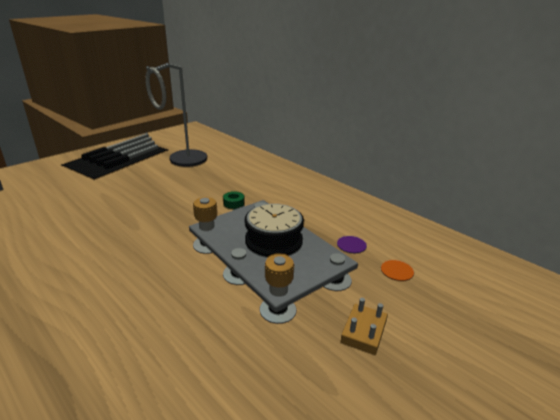

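View pics/wrist0.png

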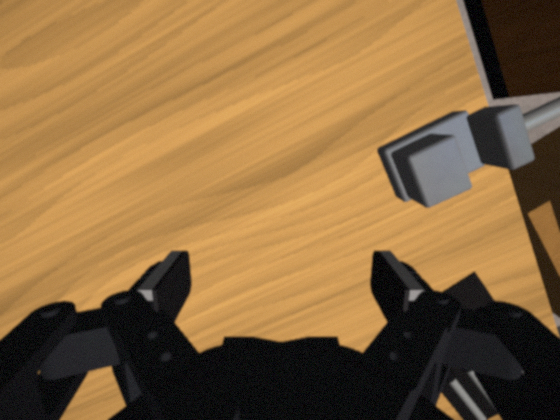

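The scene view faces the robot, so image right is +y. The brass knobs are at (231,165), front right, and (345,177), front left. The clock is at (283,200), the brass fixture at (170,212) and the green spacer at (399,260). The orange and purple discs at (179,289) and (240,293) are look-alikes. I'll take enlarged crops next.

```bash
python3 - <<'E'
import cv2
a=cv2.imread("pics/scene0.png")[140:280,140:430]; cv2.imwrite("pics/sc_crop.png",cv2.resize(a,None,fx=2.75,fy=2.75,interpolation=cv2.INTER_CUBIC))
a=cv2.imread("pics/side0.png")[185:355,180:410]; cv2.imwrite("pics/si_crop.png",cv2.resize(a,None,fx=3.4,fy=3.4,interpolation=cv2.INTER_CUBIC))
E
```

```text
(no output)
```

View pics/sc_crop.png

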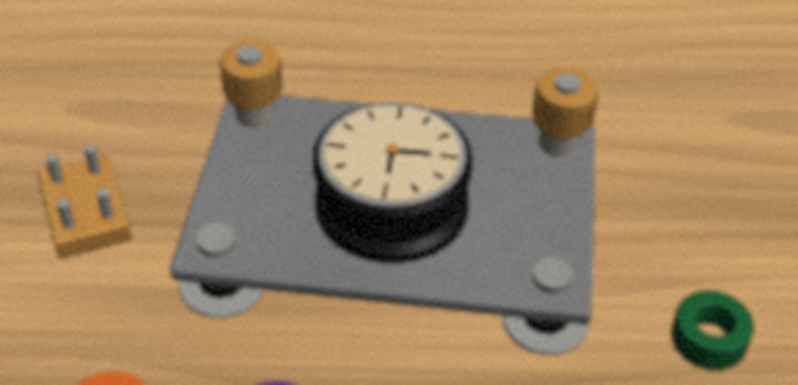

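View pics/si_crop.png

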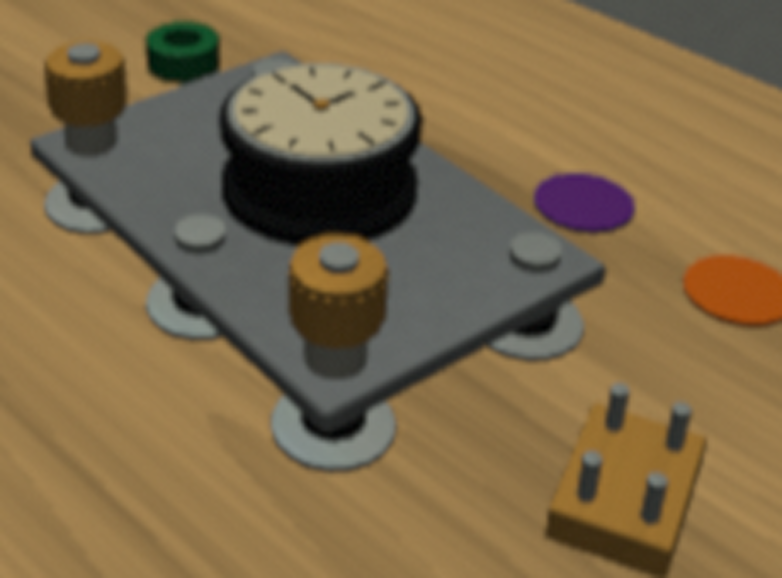

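```bash
cat > h.py <<'E'
import numpy as np, cv2
from scipy.optimize import least_squares
def proj(c,X):
    f=c["image"].shape[0]/2/np.tan(np.radians(c["fovy"])/2)
    p=np.asarray(X)@c["R"].T+c["t"]; return np.c_[c["cx"]+f*p[:,0]/p[:,2],c["cy"]+f*p[:,1]/p[:,2]]
def stand(p,L):
    L=np.asarray(L)/1000.; c,s=np.cos(p[2]),np.sin(p[2])
    return np.c_[p[0]+c*L[:,0]-s*L[:,1],p[1]+s*L[:,0]+c*L[:,1],L[:,2]+0.004]
def ray(c,uv,z):
    f=c["image"].shape[0]/2/np.tan(np.radians(c["fovy"])/2)
    d=c["R"].T@np.array([(uv[0]-c["cx"])/f,(uv[1]-c["cy"])/f,1]); o=-c["R"].T@c["t"]
    return o+d*(z-o[2])/d[2]
E
python3 - <<'E'
from h import *; from rig import *
sc=read_camera("scene"); si=read_camera("side")
A=[(-60,-105,90),(-60,105,90),(0,0,88),(85,-130,38),(85,130,38)]
ua=np.array([(251,60),(566,86),(392,149),(173,270),(590,314)])/2.75+140
B=[(-60,-105,90),(-60,105,90),(0,0,88),(-85,-130,38),(85,-130,38),(-85,130,38)]
ub=np.array([(339,263),(86,60),(321,104),(328,410),(603,268),(33,147)])/3.4+[180,185]
f=lambda p:np.r_[(proj(sc,stand(p,A))-ua).ravel(),(proj(si,stand(p,B))-ub).ravel()]
# free the clock offset ("near middle"): drop weight
g=lambda p:np.r_[(proj(sc,stand(p,A))-ua)[[0,1,3,4]].ravel(),(proj(si,stand(p,B))-ub)[[0,1,3,4,5]].ravel()]
r=least_squares(g,[.45,0,0]); print(r.x); print(f(r.x).reshape(-1,2).round(1))
print(stand(r.x,[(-60,105,77),(-60,-105,77),(0,0,88)]))
for u in [(251,60),(566,86)]: print(ray(sc,np.array(u)/2.75+140,.0935))
for u in [(339,263),(86,60)]: print(ray(si,np.array(u)/3.4+[180,185],.0935))
print("spacer",ray(sc,np.array((712,318))/2.75+140,.022),"fix",ray(sc,np.array((82,195))/2.75+140,.018))
E
```

```text
[ 0.5965923   0.01755949 -0.10728913]
[[-1.7 -1.4]
 [-0.7 -0.9]
 [-0.  -5.1]
 [-2.9 -0.3]
 [ 0.1 -0.3]
 [ 0.1 -1.9]
 [-1.2 -2.2]
 [-6.   1. ]
 [-0.8  0.5]
 [ 2.1 -2.2]
 [-2.8 -4.2]]
[[ 0.54818105  0.12838075  0.081     ]
 [ 0.52569354 -0.08041176  0.081     ]
 [ 0.5965923   0.01755949  0.092     ]]
[ 0.52881813 -0.07697067  0.0935    ]
[0.54990359 0.12956857 0.0935    ]
[ 0.52295384 -0.08296082  0.0935    ]
[0.54551725 0.12130576 0.0935    ]
spacer [0.68118162 0.21604278 0.022     ] fix [ 0.58358494 -0.19247702  0.018     ]
```

```bash
python3 - <<'E'
from h import *; from rig import *
sc=read_camera("scene"); si=read_camera("side"); w=read_camera("wrist")
print("hook base",ray(si,(188,157),0),"ring",ray(si,(155,88),.2), ray(sc,(560,298),0))
s=get_state(); q=s["eef_rot"]
from scipy.spatial.transform import Rotation as R
T=R.from_quat([*q[1:],q[0]]).as_matrix(); print(T.round(3))
C=-w["R"].T@w["t"]; print("cam in tool",T.T@(C-s["tool_pos"])); print((w["R"]@T).round(3))
E
```

```text
hook base [0.75309083 0.49776748 0.        ] ring [0.66889061 0.47552797 0.2       ] [7.43648584e-01 4.68413304e-01 1.11022302e-16]
[[ 0.449  0.893 -0.   ]
 [ 0.893 -0.449 -0.   ]
 [-0.    -0.    -1.   ]]
cam in tool [ 0.00055817 -0.06642948 -0.14128076]
[[ 1.    -0.001 -0.001]
 [ 0.001  0.965 -0.262]
 [ 0.001  0.262  0.965]]
```

Emit:
{"fn": "step_arm", "kwargs": {"travel": [[0.0235, -0.0285, 0], [0.0235, -0.0285, 0], [0.0235, -0.0285, 0], [0.0235, -0.0285, 0], [0.0235, -0.0285, 0], [0.0235, -0.0285, 0], [0.0235, -0.0285, 0], [0.0235, -0.0285, 0]], "delta_rot": [[0, 0, 0.05], [0, 0, 0.05], [0, 0, 0.05], [0, 0, 0.05], [0, 0, 0.05], [0, 0, 0.05], [0, 0, 0.05], [0, 0, 0.05]], "jaw": [1, 1, 1, 1, 1, 1, 1, 1]}}

```text
clock: 1.07
tool_pos: [0.3982, 0.3079, 0.2314]
eef_rot: [0.0, 0.657, 0.754, 0.0]
wrist_force: [0.3, 0.2, -1.0]
finger_gap: 0.0851
```

Emit:
{"fn": "step_arm", "kwargs": {"travel": [[0.0235, -0.0285, 0], [0.0235, -0.0285, 0], [0.0235, -0.0285, 0], [0.0235, -0.0285, 0], [0.0235, -0.0285, 0], [0.0235, -0.0285, 0], [0.0235, -0.0285, -0.02], [0.0235, -0.0285, -0.02]], "delta_rot": [[0, 0, 0.05], [0, 0, 0.05], [0, 0, 0.05], [0, 0, 0.05], [0, 0, 0.05], [0, 0, 0.05], [0, 0, 0.05], [0, 0, 0.05]], "jaw": [1, 1, 1, 1, 1, 1, 1, 1]}}

```text
clock: 1.73
tool_pos: [0.5496, 0.1254, 0.2]
eef_rot: [0.001, 0.405, 0.915, 0.001]
wrist_force: [0.5, 0.3, -0.4]
finger_gap: 0.0853
```

```bash
python3 - <<'E'
from h import *; from rig import *
w=read_camera("wrist"); cv2.imwrite("pics/w1.png",w["image"][:,:,::-1]);s=get_state();print(s["joints"],s["tool_pos"],s["eef_rot"],s["wrist_force"],s["clock"])
print(proj(w,[(0.548,.128,.0935),(.526,-.08,.0935)]))
E
```

```text
[ 0.0874458   0.37792974 -0.21038465  0.98242643 -0.003534   -0.64833317] [0.55114976 0.12112422 0.19602614] [ 8.79105860e-04  4.05483802e-01  9.14100521e-01 -1.53304340e-03] [ 2.15990145 -3.50912011 -2.90559102] 1.7833
[[283.29673057 203.18461995]
 [ 89.65391727  -7.94572867]]
```

View pics/w1.png

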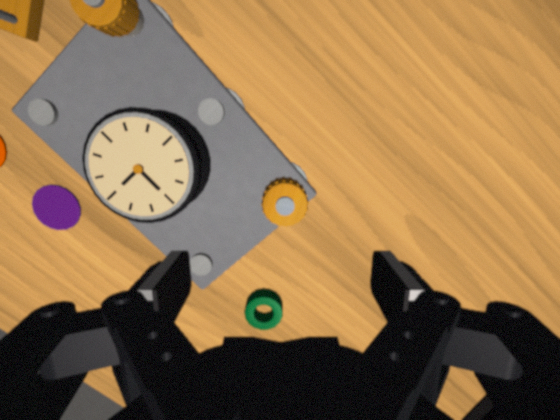

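The left knob shows at about (285,205) against a prediction of (283,203). I'll re-take the picture with the arm settled and crop it.

```bash
python3 - <<'E'
from h import *; from rig import *
read_camera("side")
for i in range(2): w=read_camera("wrist")
s=get_state();print(s["tool_pos"],s["wrist_force"],s["clock"],s["joint_vel"].round(3))
a=w["image"][160:250,230:340,::-1]; cv2.imwrite("pics/w2.png",cv2.resize(a,None,fx=6,fy=6,interpolation=cv2.INTER_CUBIC))
print(proj(w,[(0.548,.128,.0935)]), w["R"], w["t"])
hsv=cv2.cvtColor(w["image"],cv2.COLOR_RGB2HSV)
E
```

```text
[0.54748887 0.1260718  0.19864275] [-0.29847929  0.68503511 -0.12961153] 1.9333 [ 0.033 -0.026  0.001  0.008  0.003  0.002]
[[281.96089279 206.2150704 ]] [[-0.66799911  0.74416008  0.00172321]
 [ 0.71882608  0.64465536  0.26020862]
 [ 0.19252599  0.17505782 -0.96555088]] [ 0.27198351 -0.49956683  0.21722438]
```

View pics/w2.png

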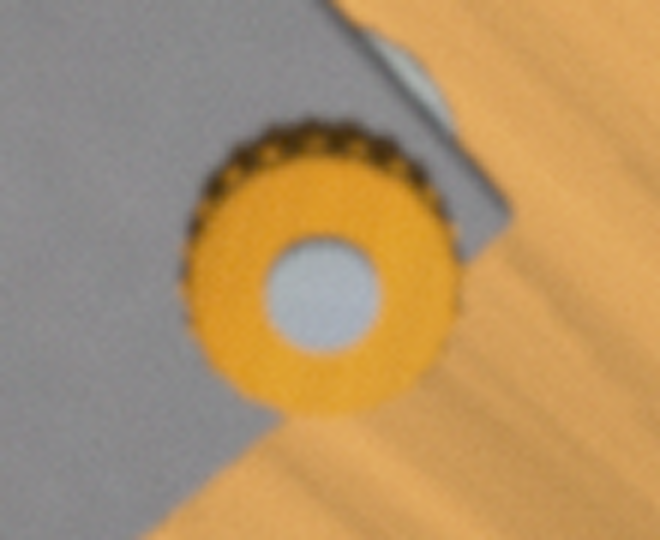

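The knob's top centre sits at crop (323,286), which is full-picture (283.8,207.7).

```bash
python3 - <<'E'
from h import *; from rig import *
w=read_camera("wrist"); print(ray(w,(283.8,207.7),.0935)); print(get_state()["tool_pos"],get_state()["wrist_force"], get_state()["joints"])
E
python3 - <<'E'
# static model: 5 springs, unit 8N/mm, plain feet at rear(60,+-105), front mid(-60,0)
import numpy as np
from scipy.optimize import least_squares
P=np.array([(60,105),(60,-105),(-60,0),(-60,105),(-60,-105)],float)
W=29.4
def F(e):  # e: extension of each foot (mm), hand force none
    def g(p):
        h=e-(p[0]+p[1]*P[:,0]/100+p[2]*P[:,1]/100); f=8*np.maximum(h,0)
        return [f.sum()-W,(f*P[:,0]).sum()/60,(f*P[:,1]).sum()/100]
    r=least_squares(g,[-1.2,0,0]); h=e-(r.x[0]+r.x[1]*P[:,0]/100+r.x[2]*P[:,1]/100); return 8*np.maximum(h,0),r.x
f,x0=F(np.array([0,0,0,-9,-9.])); print(f)
surf=lambda s:x0[0]-.6*x0[1]+s*1.05*x0[2]
for l,r in [(.6,0),(.6,.6),(.4,.4),(.8,.8),(.6,.3),(.6,.9),(.9,.9),(1.1,1.1),(.9,0),(.4,.8)]:
    f,x=F(np.array([0,0,0,surf(1)+2.5*l,surf(-1)+2.5*r])); print(l,r,f.round(1), 'right gap rel', round(x[0]-.6*x[1]-1.05*x[2]-surf(-1),2))
E
```

```text
[0.54779636 0.13136125 0.0935    ]
[0.54740985 0.12679893 0.19926513] [-0.98579313  0.32908604  0.05608223] [ 9.60265104e-02  3.71478238e-01 -2.11363258e-01  9.88793928e-01
  4.27073666e-04 -6.37323361e-01]
[ 7.35  7.35 14.7   0.    0.  ]
0.6 0 [4.9 9.8 9.9 4.8 0. ] right gap rel 0.3
0.6 0.6 [7.4 7.4 6.7 4.  4. ] right gap rel 1.0
0.4 0.4 [7.3 7.3 9.4 2.7 2.7] right gap rel 0.67
0.8 0.8 [7.4 7.4 4.  5.3 5.3] right gap rel 1.33
0.6 0.3 [5.9 8.9 8.7 4.5 1.5] right gap rel 0.56
0.6 0.9 [8.8 5.8 4.7 3.5 6.5] right gap rel 1.44
0.9 0.9 [7.4 7.4 2.7 6.  6. ] right gap rel 1.5
1.1 1.1 [7.4 7.4 0.  7.3 7.3] right gap rel 1.83
0.9 0 [ 3.7 11.   7.5  7.2  0. ] right gap rel 0.45
0.4 0.8 [9.4 5.4 6.7 2.  6. ] right gap rel 1.25
```

Emit:
{"fn": "step_arm", "kwargs": {"travel": [[0.0005, 0.005, 0], [0, 0, -0.025], [0, 0, -0.025], [0, 0, -0.02], [0, 0, -0.015], [0, 0, 0], [0, 0, 0], [0, 0, 0]], "delta_rot": [[0, 0, 0], [0, 0, 0], [0, 0, 0], [0, 0, 0], [0, 0, 0], [0, 0, 0], [0, 0, 0], [0, 0, 0]], "jaw": [0.5, 0.5, 0.5, 0.5, 0.5, 0.5, 0.5, 0.5]}}

```text
clock: 2.65
tool_pos: [0.5487, 0.1315, 0.1326]
eef_rot: [0.001, 0.406, 0.914, 0.0]
wrist_force: [-0.2, -0.2, 0.5]
finger_gap: 0.0643
```

```bash
python3 - <<'E'
from h import *; from rig import *
s=get_state();print(s["tool_pos"],s["wrist_force"],s["finger_gap"])
w=read_camera("wrist"); cv2.imwrite("pics/w3.png",w["image"][:,:,::-1]); print(proj(w,[(.548,.13,.0935)]))
c=read_camera("side"); cv2.imwrite("pics/s3.png",cv2.resize(c["image"][100:300,130:330,::-1],None,fx=3,fy=3))
E
```

```text
[0.54872755 0.13150302 0.13259214] [-0.23158257 -0.1758237   0.48033431] 0.06432540344170298
[[278.35714945 227.60750842]]
```

View pics/w3.png

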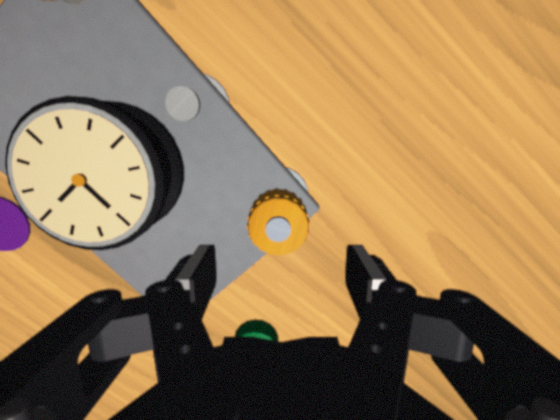

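View pics/s3.png

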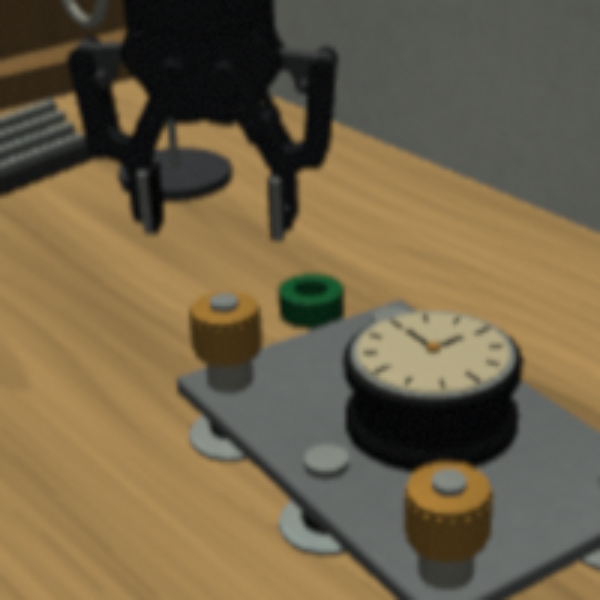

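The knob's top centre is at (278,226), within 2 px of the prediction, and it lies centrally between the fingers. Descending to the grip height.

Emit:
{"fn": "step_arm", "kwargs": {"travel": [[-0.0012, -0.0008, 0], [0, 0, -0.02], [0, 0, -0.02], [0, 0, -0.02], [0, 0, -0.015], [0, 0, -0.01], [0, 0, -0.008], [0, 0, 0]], "delta_rot": [[0, 0, 0], [0, 0, 0], [0, 0, 0], [0, 0, 0], [0, 0, 0], [0, 0, 0], [0, 0, 0], [0, 0, 0]], "jaw": [0.5, 0.5, 0.5, 0.5, 0.5, 0.5, 0.5, 0.5]}}

```text
clock: 3.42
tool_pos: [0.5468, 0.1299, 0.0561]
eef_rot: [-0.001, 0.406, 0.914, -0.0]
wrist_force: [0.1, -0.4, 0.3]
finger_gap: 0.0639
```

```bash
python3 - <<'E'
from h import *; from rig import *
s=get_state();print(s["tool_pos"],s["wrist_force"],s["finger_gap"])
w=read_camera("wrist"); cv2.imwrite("pics/w4.png",w["image"][:,:,::-1])
c=read_camera("side"); cv2.imwrite("pics/s4.png",cv2.resize(c["image"][100:300,130:330,::-1],None,fx=3,fy=3))
E
```

```text
[0.54675419 0.12985997 0.05609642] [ 0.14792291 -0.36803808  0.25740306] 0.06393124069425539
```

View pics/w4.png

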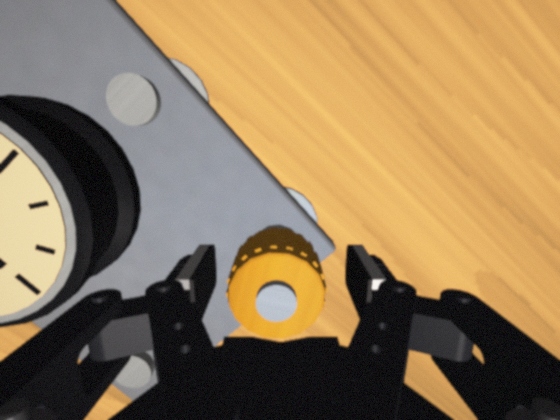

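View pics/s4.png

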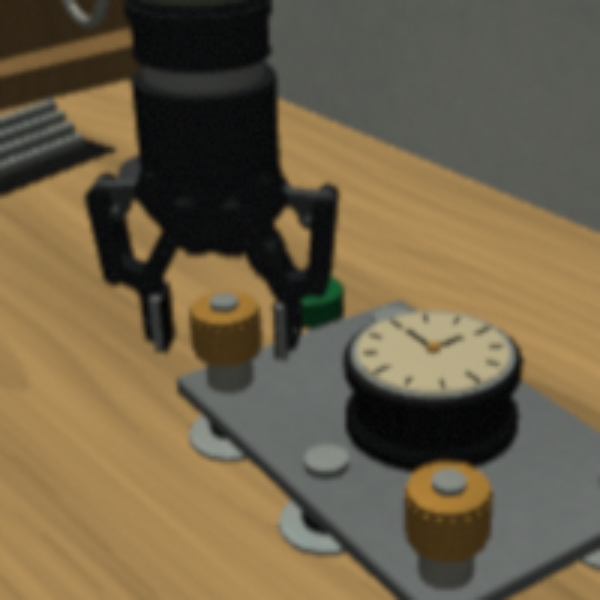

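The knob is between the open fingers, about 1.5 mm off centre along the jaw axis (277 against 281 px). I'll correct that and close.

Emit:
{"fn": "step_arm", "kwargs": {"travel": [[0.0012, -0.001, 0], [0, 0, 0], [0, 0, 0], [0, 0, 0], [0, 0, 0], [0, 0, 0], [0, 0, 0], [0, 0, 0]], "delta_rot": [[0, 0, 0], [0, 0, 0], [0, 0, 0], [0, 0, 0], [0, 0, 0], [0, 0, 0], [0, 0, 0], [0, 0, 0]], "jaw": [0.5, 0.5, 0.2, 0, -0.2, -0.4, -0.4, -0.4]}}

```text
clock: 4.18
tool_pos: [0.5486, 0.1291, 0.0572]
eef_rot: [0.0, 0.406, 0.914, 0.0]
wrist_force: [-1.0, -0.1, 3.8]
finger_gap: 0.0386
```

```bash
cat > st.py <<'E'
from rig import *
import numpy as np
s=get_state();print(s["clock"],s["tool_pos"].round(4),"F",np.round(s["wrist_force"],2),"M",np.round(s["moment"],3),s["finger_gap"],"j6",s["joints"][5])
E
python3 st.py
```

```text
4.1833 [0.5486 0.1291 0.0572] F [-1.01 -0.09  3.79] M [-0.171 -0.092 -0.008] 0.03855421253635795 j6 -0.6338512602083075
```

Emit:
{"fn": "step_arm", "kwargs": {"travel": [[0, 0, 0.0006], [0, 0, 0], [0, 0, 0], [0, 0, 0], [0, 0, 0], [0, 0, 0], [0, 0, 0], [0, 0, 0]], "delta_rot": [[0, 0, 0], [0, 0, 0], [0, 0, -0.025], [0, 0, -0.025], [0, 0, -0.025], [0, 0, -0.025], [0, 0, 0], [0, 0, 0]], "jaw": [-0.4, -0.4, -0.4, -0.4, -0.4, -0.4, -0.4, -0.4]}}

```text
clock: 4.85
tool_pos: [0.5485, 0.1291, 0.0574]
eef_rot: [0.0, 0.473, 0.881, 0.0]
wrist_force: [1.0, -2.3, 2.0]
finger_gap: 0.0388
```

```bash
python3 st.py
```

```text
4.85 [0.5485 0.1291 0.0574] F [ 1.01 -2.29  1.97] M [-0.23  -0.325 -0.041] 0.03875361144394456 j6 -0.4845955565169478
```

Emit:
{"fn": "step_arm", "kwargs": {"travel": [[0, 0, 0.0003], [0, 0, 0], [0, 0, 0], [0, 0, 0], [0, 0, 0], [0, 0, 0], [0, 0, 0], [0, 0, 0]], "delta_rot": [[0, 0, -0.025], [0, 0, -0.025], [0, 0, -0.025], [0, 0, -0.025], [0, 0, -0.025], [0, 0, -0.025], [0, 0, 0], [0, 0, 0]], "jaw": [-0.4, -0.4, -0.4, -0.4, -0.4, -0.4, -0.4, -0.4]}}

```text
clock: 5.52
tool_pos: [0.5485, 0.1292, 0.0576]
eef_rot: [0.0, 0.569, 0.822, 0.0]
wrist_force: [1.8, -0.6, -0.3]
finger_gap: 0.0384
```

```bash
python3 st.py
```

```text
5.5167 [0.5485 0.1292 0.0576] F [ 1.81 -0.62 -0.27] M [-0.119 -0.418 -0.095] 0.03844437396404943 j6 -0.2601103855960198
```

Emit:
{"fn": "step_arm", "kwargs": {"travel": [[0, 0, 0], [0, 0, 0], [0, 0, 0], [0, 0, 0], [0, 0, 0], [0, 0, 0], [0, 0, 0], [0, 0, 0]], "delta_rot": [[0, 0, -0.02], [0, 0, -0.02], [0, 0, -0.02], [0, 0, -0.02], [0, 0, -0.02], [0, 0, -0.02], [0, 0, 0], [0, 0, 0]], "jaw": [-0.4, -0.4, -0.4, -0.4, -0.4, -0.4, -0.4, -0.4]}}

```text
clock: 6.18
tool_pos: [0.5484, 0.1293, 0.0576]
eef_rot: [0.0, 0.64, 0.768, 0.0]
wrist_force: [2.6, -0.4, 0.1]
finger_gap: 0.0387
```

```bash
cat >> st.py <<'E'
f=[]
for i in range(4):
    read_camera("side"); f.append(get_state()["wrist_force"])
print("avg",np.mean(f,0).round(2),"sd",np.std(f,0).round(2))
E
python3 st.py
```

```text
6.1833 [0.5484 0.1293 0.0576] F [ 2.56 -0.41  0.06] M [ 0.013 -0.492 -0.034] 0.03870148162664433 j6 -0.08017393472443078
avg [ 2.26  0.15 -0.43] sd [0.09 0.18 0.28]
```

Emit:
{"fn": "step_arm", "kwargs": {"travel": [[0, 0, 0], [0, 0, 0], [0, 0, 0], [0, 0, 0], [0, 0, 0], [0, 0, 0], [0, 0, 0], [0, 0, 0]], "delta_rot": [[0, 0, -0.02], [0, 0, -0.02], [0, 0, -0.02], [0, 0, -0.02], [0, 0, -0.02], [0, 0, -0.02], [0, 0, 0], [0, 0, 0]], "jaw": [-0.4, -0.4, -0.4, -0.4, -0.4, -0.4, -0.4, -0.4]}}

```text
clock: 7.05
tool_pos: [0.5484, 0.1294, 0.0576]
eef_rot: [-0.0, 0.707, 0.707, 0.0]
wrist_force: [3.8, 0.3, -1.4]
finger_gap: 0.0389
```

```bash
python3 st.py
```

```text
7.05 [0.5484 0.1294 0.0576] F [ 3.82  0.28 -1.36] M [ 0.151 -0.584  0.003] 0.0389250547293343 j6 0.10026612685997623
avg [ 3.33  0.68 -0.99] sd [0.18 0.55 0.24]
```

Emit:
{"fn": "step_arm", "kwargs": {"travel": [[0.0005, 0, 0], [0, 0, 0], [0, 0, 0], [0, 0, 0], [0, 0, 0], [0, 0, 0], [0, 0, 0], [0, 0, 0]], "delta_rot": [[0, 0, -0.02], [0, 0, -0.02], [0, 0, -0.02], [0, 0, -0.02], [0, 0, -0.02], [0, 0, -0.02], [0, 0, 0], [0, 0, 0]], "jaw": [-0.4, -0.4, -0.4, -0.4, -0.4, -0.4, -0.4, -0.4]}}

```text
clock: 7.92
tool_pos: [0.5485, 0.1294, 0.0576]
eef_rot: [-0.0, 0.768, 0.641, 0.0]
wrist_force: [1.6, 1.0, -0.4]
finger_gap: 0.0387
```

```bash
python3 st.py
```

```text
7.9167 [0.5485 0.1294 0.0576] F [ 1.64  1.05 -0.37] M [ 0.391 -0.516 -0.016] 0.038706135350120074 j6 0.280276458009949
avg [ 1.79  1.77 -0.  ] sd [0.33 0.42 0.49]
```

Emit:
{"fn": "step_arm", "kwargs": {"travel": [[0, 0.0003, 0], [0, 0, 0], [0, 0, 0], [0, 0, 0], [0, 0, 0], [0, 0, 0], [0, 0, 0], [0, 0, 0]], "delta_rot": [[0, 0, -0.02], [0, 0, -0.02], [0, 0, -0.02], [0, 0, -0.02], [0, 0, -0.02], [0, 0, -0.02], [0, 0, 0], [0, 0, 0]], "jaw": [-0.4, -0.4, -0.4, -0.4, -0.4, -0.4, -0.4, -0.4]}}

```text
clock: 8.78
tool_pos: [0.5486, 0.1295, 0.0576]
eef_rot: [-0.0, 0.822, 0.569, 0.0]
wrist_force: [1.8, 1.8, 0.1]
finger_gap: 0.0387
```

```bash
python3 st.py
```

```text
8.7833 [0.5486 0.1295 0.0576] F [1.82 1.81 0.12] M [ 0.496 -0.551 -0.064] 0.03869861753119997 j6 0.4607072747430502
avg [2.28 1.19 0.57] sd [0.3  0.19 0.23]
```

Emit:
{"fn": "step_arm", "kwargs": {"travel": [[0, 0, 0], [0, 0, 0], [0, 0, 0], [0, 0, 0], [0, 0, 0], [0, 0, 0], [0, 0, 0], [0, 0, 0]], "delta_rot": [[0, 0, -0.02], [0, 0, -0.02], [0, 0, -0.02], [0, 0, -0.02], [0, 0, -0.02], [0, 0, -0.02], [0, 0, 0], [0, 0, 0]], "jaw": [-0.4, -0.4, -0.4, -0.4, -0.4, -0.4, -0.4, -0.4]}}

```text
clock: 9.65
tool_pos: [0.5487, 0.1296, 0.0577]
eef_rot: [-0.0, 0.87, 0.493, 0.0]
wrist_force: [1.3, 1.6, 1.3]
finger_gap: 0.0388
```

```bash
python3 st.py
```

```text
9.65 [0.5487 0.1296 0.0577] F [1.27 1.58 1.34] M [ 0.547 -0.376 -0.056] 0.03876467735294824 j6 0.6407149481963016
avg [1.29 1.93 1.47] sd [0.09 0.39 0.06]
```

Emit:
{"fn": "step_arm", "kwargs": {"travel": [[0, 0, 0], [0, 0, 0], [0, 0, 0], [0, 0, 0], [0, 0, 0], [0, 0, 0], [0, 0, 0], [0, 0, 0]], "delta_rot": [[0, 0, -0.02], [0, 0, -0.02], [0, 0, -0.02], [0, 0, -0.02], [0, 0, -0.02], [0, 0, -0.02], [0, 0, 0], [0, 0, 0]], "jaw": [-0.4, -0.4, -0.4, -0.4, -0.4, -0.4, -0.4, -0.4]}}

```text
clock: 10.52
tool_pos: [0.5488, 0.1296, 0.0578]
eef_rot: [-0.0, 0.911, 0.413, 0.0]
wrist_force: [1.7, 2.9, 2.6]
finger_gap: 0.0392
```

```bash
python3 st.py
```

```text
10.5167 [0.5488 0.1296 0.0578] F [1.74 2.89 2.57] M [ 0.701 -0.39  -0.11 ] 0.03918784042336168 j6 0.8206531556696843
avg [1.64 2.47 3.55] sd [0.61 0.29 0.48]
```

Emit:
{"fn": "step_arm", "kwargs": {"travel": [[0, 0, 0], [0, 0, 0], [0, 0, 0], [0, 0, 0], [0, 0, 0], [0, 0, 0], [0, 0, 0], [0, 0, 0]], "delta_rot": [[0, 0, -0.02], [0, 0, -0.02], [0, 0, -0.02], [0, 0, -0.02], [0, 0, -0.02], [0, 0, 0], [0, 0, 0], [0, 0, 0]], "jaw": [-0.4, -0.4, -0.4, -0.4, -0.4, -0.4, -0.4, -0.4]}}

```text
clock: 11.38
tool_pos: [0.5489, 0.1296, 0.0579]
eef_rot: [-0.0, 0.939, 0.343, 0.0]
wrist_force: [1.2, 3.2, 5.7]
finger_gap: 0.0388
```

```bash
python3 st.py
```

```text
11.3833 [0.5489 0.1296 0.0579] F [1.22 3.23 5.74] M [ 0.712 -0.427 -0.024] 0.038799868693497594 j6 0.970654214047132
avg [0.45 3.18 4.89] sd [0.19 0.63 0.48]
```

Force is rising at about 11 N/rad, with first touch near 1.13 rad. A final 0.09 rad puts the left foot about 0.55 rad past touch. Then release.

Emit:
{"fn": "step_arm", "kwargs": {"travel": [[0, 0, 0], [0, 0, 0], [0, 0, 0], [0, 0, 0], [0, 0, 0], [0, 0, 0], [0, 0, 0], [0, 0, 0]], "delta_rot": [[0, 0, -0.02], [0, 0, -0.02], [0, 0, -0.02], [0, 0, 0], [0, 0, 0], [0, 0, 0], [0, 0, 0], [0, 0, 0]], "jaw": [-0.4, -0.4, -0.4, -0.4, -0.4, -0.4, -0.4, -0.4]}}

```text
clock: 12.25
tool_pos: [0.5489, 0.1296, 0.0579]
eef_rot: [-0.0, 0.954, 0.301, 0.0]
wrist_force: [0.6, 3.3, 6.4]
finger_gap: 0.0391
```

```bash
python3 st.py
```

```text
12.25 [0.5489 0.1296 0.0579] F [0.59 3.29 6.39] M [ 0.732 -0.44  -0.037] 0.03907282942865473 j6 1.0606555197857495
avg [1.35 2.94 5.53] sd [0.52 0.34 0.66]
```

Emit:
{"fn": "step_arm", "kwargs": {"travel": [[0, 0, 0], [0, 0, 0], [0, 0, 0], [0, 0, 0], [0, 0, 0], [0, 0, 0], [0, 0, 0], [0, 0, 0]], "delta_rot": [[0, 0, 0], [0, 0, 0], [0, 0, 0], [0, 0, 0], [0, 0, 0], [0, 0, 0], [0, 0, 0], [0, 0, 0]], "jaw": [0, 0.2, 0.4, 0.5, 0.5, 0.5, 0.5, 0.5]}}

```text
clock: 13.12
tool_pos: [0.5486, 0.1294, 0.0575]
eef_rot: [0.0, 0.954, 0.3, -0.0]
wrist_force: [-0.3, 0.2, 1.2]
finger_gap: 0.0642
```

```bash
python3 st.py
```

```text
13.1167 [0.5486 0.1294 0.0575] F [-0.32  0.2   1.19] M [ 0.007 -0.002  0.029] 0.06422287672190989 j6 1.061496501229897
avg [ 0.69 -0.26  0.21] sd [0.41 0.47 0.3 ]
```

Emit:
{"fn": "step_arm", "kwargs": {"travel": [[0, 0, 0.029], [0, 0, 0.029], [0, 0, 0.029], [0, 0, 0.029], [-0.0028, -0.0262, 0], [-0.0028, -0.0262, 0], [-0.0028, -0.0262, 0], [-0.0028, -0.0262, 0]], "delta_rot": [[0, 0, 0], [0, 0, 0], [0, 0, 0], [0, 0, 0], [0, 0, 0.0735], [0, 0, 0.0735], [0, 0, 0.0735], [0, 0, 0.0735]], "jaw": [0.5, 0.5, 0.5, 0.5, 0.5, 0.5, 0.5, 0.5]}}

```text
clock: 13.98
tool_pos: [0.5395, 0.0449, 0.1507]
eef_rot: [0.0, 0.864, 0.504, 0.0]
wrist_force: [0.3, 0.8, -0.0]
finger_gap: 0.0641
```

Emit:
{"fn": "step_arm", "kwargs": {"travel": [[-0.0028, -0.0262, 0], [-0.0028, -0.0262, 0], [-0.0028, -0.0262, 0], [-0.0028, -0.0262, 0], [-0.0028, -0.0262, 0], [-0.0028, -0.0262, 0], [0, 0, 0], [0, 0, 0]], "delta_rot": [[0, 0, 0.0735], [0, 0, 0.0735], [0, 0, 0.0735], [0, 0, 0.0735], [0, 0, 0.0735], [0, 0, 0.0735], [0, 0, 0.0735], [0, 0, 0.0735]], "jaw": [0.5, 0.5, 0.5, 0.5, 0.5, 0.5, 0.5, 0.5]}}

```text
clock: 14.65
tool_pos: [0.5261, -0.0815, 0.1505]
eef_rot: [0.0, 0.567, 0.824, 0.0]
wrist_force: [-0.2, 1.5, 0.6]
finger_gap: 0.064
```

```bash
python3 st.py; python3 - <<'E'
from h import *; from rig import *
w=read_camera("wrist"); cv2.imwrite("pics/w5.png",w["image"][:,:,::-1]); print(get_state()["tool_pos"],proj(w,[(.526,-.08,.0935)]))
E
```

```text
14.65 [ 0.5261 -0.0815  0.1505] F [-0.16  1.51  0.57] M [-0.034 -0.016  0.009] 0.06403830144477109 j6 -0.6576558857083875
avg [-0.41  0.23  0.17] sd [0.63 0.24 0.72]
[ 0.52620322 -0.07997611  0.15041359] [[279.40799366 221.35726573]]
```

View pics/w5.png

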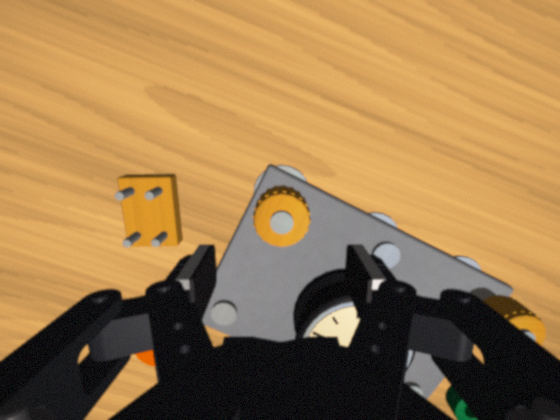

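The right knob's top centre is at (281.5,220) against a prediction of (279,221), so it's about 1.5 mm off. The fixture at (150,212) is well clear.

```bash
python3 - <<'E'
from h import *; from rig import *
w=read_camera("wrist"); print(get_state()["tool_pos"],ray(w,(281.5,220),.0935))
E
```

```text
[ 0.52622319 -0.07990935  0.15039903] [ 0.52459055 -0.07886671  0.0935    ]
```

Emit:
{"fn": "step_arm", "kwargs": {"travel": [[-0.0014, 0.0008, 0], [0, 0, -0.02], [0, 0, -0.025], [0, 0, -0.025], [0, 0, -0.025], [0, 0, -0.013], [0, 0, -0.008], [0, 0, 0]], "delta_rot": [[0, 0, 0], [0, 0, 0], [0, 0, 0], [0, 0, 0], [0, 0, 0], [0, 0, 0], [0, 0, 0], [0, 0, 0]], "jaw": [0.5, 0.5, 0.5, 0.5, 0.5, 0.5, 0.5, 0.5]}}

```text
clock: 15.62
tool_pos: [0.5243, -0.0792, 0.0566]
eef_rot: [-0.001, 0.568, 0.823, -0.0]
wrist_force: [-0.9, -0.3, 0.0]
finger_gap: 0.0642
```

```bash
python3 st.py; python3 - <<'E'
from h import *; from rig import *
w=read_camera("wrist"); cv2.imwrite("pics/w6.png",w["image"][:,:,::-1])
c=read_camera("side"); cv2.imwrite("pics/s6.png",cv2.resize(c["image"][160:360,180:380,::-1],None,fx=3,fy=3))
E
```

```text
15.6167 [ 0.5243 -0.0792  0.0566] F [-0.9  -0.34  0.02] M [ 0.038 -0.004  0.031] 0.06422796733366676 j6 -0.6511810151306068
avg [ 0.26 -0.39  0.33] sd [0.37 0.54 0.6 ]
```

View pics/w6.png

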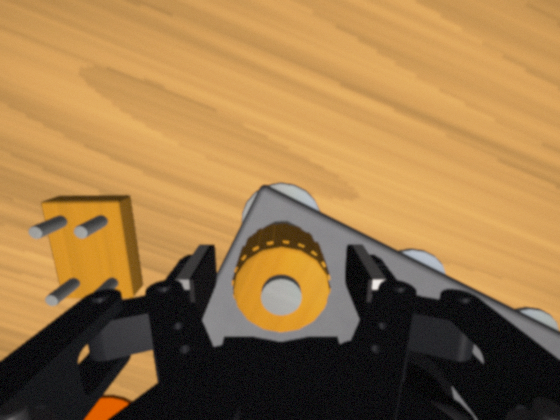

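View pics/s6.png

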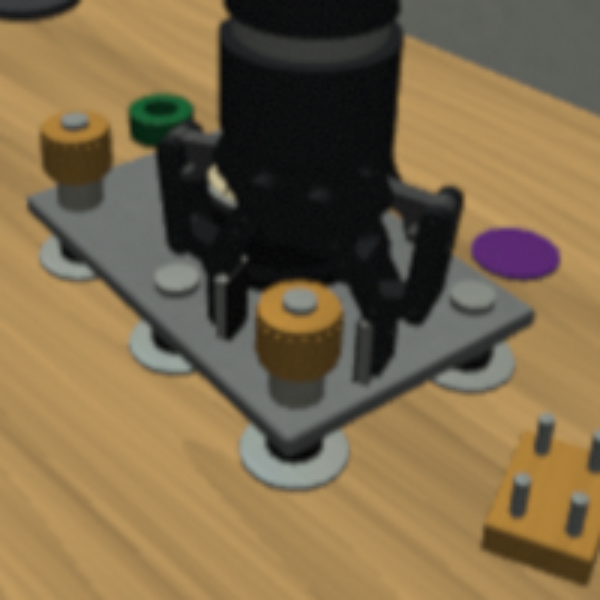

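```bash
python3 - <<'E'
from h import *; from rig import *
w=read_camera("wrist"); s=get_state(); p=s["tool_pos"]; print(p,proj(w,[(p[0],p[1],.0925),(p[0],p[1],.0945)]),ray(w,(281,295),.0935))
E
```

```text
[ 0.52577918 -0.07974692  0.05845868] [[278.4356819  292.72221954]
 [278.40042087 295.48026256]] [ 0.52579578 -0.07863911  0.0935    ]
```

Emit:
{"fn": "step_arm", "kwargs": {"travel": [[0, 0.0008, 0], [0, 0, 0], [0, 0, 0], [0, 0, 0], [0, 0, 0], [0, 0, 0], [0, 0, 0], [0, 0, 0]], "delta_rot": [[0, 0, 0], [0, 0, 0], [0, 0, 0], [0, 0, 0], [0, 0, 0], [0, 0, 0], [0, 0, 0], [0, 0, 0]], "jaw": [0.5, 0.5, 0.2, 0, -0.2, -0.4, -0.4, -0.4]}}

```text
clock: 16.63
tool_pos: [0.5253, -0.0797, 0.0579]
eef_rot: [0.001, 0.568, 0.823, -0.001]
wrist_force: [-0.9, -5.2, 3.8]
finger_gap: 0.0386
```

```bash
python3 st.py
```

```text
16.6333 [ 0.5253 -0.0797  0.0579] F [-0.86 -5.21  3.84] M [-0.739  0.186 -0.012] 0.03857807007262382 j6 -0.6504097095107986
avg [-0.64 -5.42  4.12] sd [0.58 0.31 0.35]
```

Emit:
{"fn": "step_arm", "kwargs": {"travel": [[0, -0.001, 0.0006], [0, 0, 0], [0, 0, 0], [0, 0, 0], [0, 0, 0], [0, 0, 0], [0, 0, 0], [0, 0, 0]], "delta_rot": [[0, 0, 0], [0, 0, -0.02], [0, 0, -0.02], [0, 0, -0.02], [0, 0, -0.02], [0, 0, 0], [0, 0, 0], [0, 0, 0]], "jaw": [-0.4, -0.4, -0.4, -0.4, -0.4, -0.4, -0.4, -0.4]}}

```text
clock: 17.5
tool_pos: [0.5253, -0.0796, 0.0581]
eef_rot: [0.0, 0.616, 0.788, 0.0]
wrist_force: [0.4, -2.8, 1.0]
finger_gap: 0.0385
```

```bash
python3 st.py
```

```text
17.5 [ 0.5253 -0.0796  0.0581] F [ 0.38 -2.84  1.02] M [-0.485 -0.112 -0.045] 0.03849506449514251 j6 -0.53241651177652
avg [ 0.89 -2.78  1.83] sd [0.33 0.59 0.4 ]
```

Emit:
{"fn": "step_arm", "kwargs": {"travel": [[0, -0.0005, 0.0002], [0, 0, 0], [0, 0, 0], [0, 0, 0], [0, 0, 0], [0, 0, 0], [0, 0, 0], [0, 0, 0]], "delta_rot": [[0, 0, -0.02], [0, 0, -0.02], [0, 0, -0.02], [0, 0, -0.02], [0, 0, -0.02], [0, 0, -0.02], [0, 0, 0], [0, 0, 0]], "jaw": [-0.4, -0.4, -0.4, -0.4, -0.4, -0.4, -0.4, -0.4]}}

```text
clock: 18.37
tool_pos: [0.5253, -0.0796, 0.0582]
eef_rot: [-0.0, 0.684, 0.729, 0.001]
wrist_force: [2.6, -0.2, 0.3]
finger_gap: 0.0392
```

```bash
python3 st.py
```

```text
18.3667 [ 0.5253 -0.0796  0.0582] F [ 2.61 -0.19  0.33] M [ 0.014 -0.382 -0.038] 0.03915313421480869 j6 -0.3532849345494796
avg [ 2.65  0.58 -0.31] sd [0.18 0.46 0.61]
```

Emit:
{"fn": "step_arm", "kwargs": {"travel": [[0.0003, 0, 0], [0, 0, 0], [0, 0, 0], [0, 0, 0], [0, 0, 0], [0, 0, 0], [0, 0, 0], [0, 0, 0]], "delta_rot": [[0, 0, -0.02], [0, 0, -0.02], [0, 0, -0.02], [0, 0, -0.02], [0, 0, -0.02], [0, 0, -0.02], [0, 0, 0], [0, 0, 0]], "jaw": [-0.4, -0.4, -0.4, -0.4, -0.4, -0.4, -0.4, -0.4]}}

```text
clock: 19.23
tool_pos: [0.5253, -0.0795, 0.0581]
eef_rot: [-0.0, 0.747, 0.665, 0.0]
wrist_force: [2.3, 2.1, -0.2]
finger_gap: 0.0386
```

```bash
python3 st.py
```

```text
19.2333 [ 0.5253 -0.0795  0.0581] F [ 2.32  2.12 -0.25] M [ 0.511 -0.475 -0.027] 0.03855654668124261 j6 -0.17324445744043943
avg [ 2.63  2.57 -0.42] sd [0.44 0.63 0.42]
```

Emit:
{"fn": "step_arm", "kwargs": {"travel": [[0.0003, 0.0005, 0], [0, 0, 0], [0, 0, 0], [0, 0, 0], [0, 0, 0], [0, 0, 0], [0, 0, 0], [0, 0, 0]], "delta_rot": [[0, 0, -0.02], [0, 0, -0.02], [0, 0, -0.02], [0, 0, -0.02], [0, 0, -0.02], [0, 0, -0.02], [0, 0, 0], [0, 0, 0]], "jaw": [-0.4, -0.4, -0.4, -0.4, -0.4, -0.4, -0.4, -0.4]}}

```text
clock: 20.1
tool_pos: [0.5253, -0.0794, 0.0582]
eef_rot: [-0.0, 0.804, 0.595, 0.0]
wrist_force: [1.5, 2.7, 1.2]
finger_gap: 0.0385
```

```bash
python3 st.py
```

```text
20.1 [ 0.5253 -0.0794  0.0582] F [1.54 2.68 1.21] M [ 0.698 -0.416 -0.072] 0.03845794443440669 j6 0.00760919836902826
avg [1.74 2.67 0.61] sd [0.35 0.39 0.25]
```

Total is 0.66 rad and the averaged Fz has risen from −0.4 to about 0.7 N. I'll continue.

Emit:
{"fn": "step_arm", "kwargs": {"travel": [[0, 0, 0], [0, 0, 0], [0, 0, 0], [0, 0, 0], [0, 0, 0], [0, 0, 0], [0, 0, 0], [0, 0, 0]], "delta_rot": [[0, 0, -0.02], [0, 0, -0.02], [0, 0, -0.02], [0, 0, -0.02], [0, 0, -0.02], [0, 0, -0.02], [0, 0, 0], [0, 0, 0]], "jaw": [-0.4, -0.4, -0.4, -0.4, -0.4, -0.4, -0.4, -0.4]}}

```text
clock: 20.97
tool_pos: [0.5255, -0.0794, 0.0583]
eef_rot: [-0.0, 0.854, 0.52, 0.0]
wrist_force: [2.2, 4.0, 1.5]
finger_gap: 0.0384
```

```bash
python3 st.py
```

```text
20.9667 [ 0.5255 -0.0794  0.0583] F [2.25 3.97 1.47] M [ 0.948 -0.331 -0.086] 0.038415048930753405 j6 0.18756528471531672
avg [1.42 3.92 1.43] sd [0.38 0.47 0.37]
```

Emit:
{"fn": "step_arm", "kwargs": {"travel": [[0, 0, 0], [0, 0, 0], [0, 0, 0], [0, 0, 0], [0, 0, 0], [0, 0, 0], [0, 0, 0], [0, 0, 0]], "delta_rot": [[0, 0, -0.02], [0, 0, -0.02], [0, 0, -0.02], [0, 0, -0.02], [0, 0, -0.02], [0, 0, -0.02], [0, 0, 0], [0, 0, 0]], "jaw": [-0.4, -0.4, -0.4, -0.4, -0.4, -0.4, -0.4, -0.4]}}

```text
clock: 21.83
tool_pos: [0.5256, -0.0793, 0.0584]
eef_rot: [-0.0, 0.898, 0.441, 0.0]
wrist_force: [0.9, 5.8, 3.3]
finger_gap: 0.0386
```

```bash
python3 st.py
```

```text
21.8333 [ 0.5256 -0.0793  0.0584] F [0.86 5.82 3.34] M [ 1.147 -0.241 -0.052] 0.03856086570252246 j6 0.3682063775367269
avg [1.39 4.94 2.31] sd [0.4  0.3  0.64]
```

Emit:
{"fn": "step_arm", "kwargs": {"travel": [[0, 0.0006, 0], [0, 0, 0], [0, 0, 0], [0, 0, 0], [0, 0, 0], [0, 0, 0], [0, 0, 0], [0, 0, 0]], "delta_rot": [[0, 0, -0.02], [0, 0, -0.02], [0, 0, -0.02], [0, 0, -0.02], [0, 0, -0.02], [0, 0, 0], [0, 0, 0], [0, 0, 0]], "jaw": [-0.4, -0.4, -0.4, -0.4, -0.4, -0.4, -0.4, -0.4]}}

```text
clock: 22.7
tool_pos: [0.5257, -0.0792, 0.0584]
eef_rot: [0.0, 0.928, 0.373, 0.0]
wrist_force: [0.7, 4.5, 3.6]
finger_gap: 0.0387
```

```bash
python3 st.py
```

```text
22.7 [ 0.5257 -0.0792  0.0584] F [0.7  4.52 3.59] M [ 0.998 -0.163 -0.011] 0.03869053513993265 j6 0.5185769715699282
avg [1.1  3.96 4.86] sd [0.33 0.29 0.47]
```

Touch back-extrapolates consistently to about 0.72 rad. One more 0.06 rad, then release.

Emit:
{"fn": "step_arm", "kwargs": {"travel": [[0, 0, 0], [0, 0, 0], [0, 0, 0], [0, 0, 0], [0, 0, 0], [0, 0, 0], [0, 0, 0], [0, 0, 0]], "delta_rot": [[0, 0, -0.02], [0, 0, -0.02], [0, 0, 0], [0, 0, 0], [0, 0, 0], [0, 0, 0], [0, 0, 0], [0, 0, 0]], "jaw": [-0.4, -0.4, -0.4, -0.4, -0.4, -0.4, -0.4, -0.4]}}

```text
clock: 23.57
tool_pos: [0.5257, -0.0792, 0.0584]
eef_rot: [0.0, 0.939, 0.344, 0.0]
wrist_force: [-0.0, 4.0, 6.8]
finger_gap: 0.0385
```

```bash
python3 st.py
```

```text
23.5667 [ 0.5257 -0.0792  0.0584] F [-0.02  4.02  6.79] M [ 1.048 -0.156 -0.04 ] 0.0385367946416062 j6 0.5791962699822071
avg [0.07 4.19 5.27] sd [0.33 0.1  0.53]
```

Emit:
{"fn": "step_arm", "kwargs": {"travel": [[0, 0, 0], [0, 0, 0], [0, 0, 0], [0, 0, 0], [0, 0, 0], [0, 0, 0], [0, 0, 0], [0, 0, 0]], "delta_rot": [[0, 0, 0], [0, 0, 0], [0, 0, 0], [0, 0, 0], [0, 0, 0], [0, 0, 0], [0, 0, 0], [0, 0, 0]], "jaw": [0, 0.2, 0.4, 0.5, 0.5, 0.5, 0.5, 0.5]}}

```text
clock: 24.43
tool_pos: [0.5256, -0.0793, 0.0582]
eef_rot: [0.0, 0.939, 0.344, -0.0]
wrist_force: [-0.2, 0.6, -0.1]
finger_gap: 0.0641
```

```bash
python3 st.py
```

```text
24.4333 [ 0.5256 -0.0793  0.0582] F [-0.17  0.64 -0.06] M [ 0.001 -0.016  0.001] 0.06405164012622033 j6 0.5792886371919687
avg [0.15 0.31 0.37] sd [0.47 0.13 0.55]
```

Emit:
{"fn": "step_arm", "kwargs": {"travel": [[0, 0, 0.02], [0, 0, 0.025], [0, 0, 0.03], [0, 0, 0.03], [0, 0, 0.03], [0, 0, 0.03], [0, 0, 0], [0, 0, 0]], "delta_rot": [[0, 0, 0], [0, 0, 0], [0, 0, 0], [0, 0, 0], [0, 0, 0], [0, 0, 0], [0, 0, 0], [0, 0, 0]], "jaw": [0.5, 0.5, 0.5, 0.5, 0.5, 0.5, 0.5, 0.5]}}

```text
clock: 25.3
tool_pos: [0.5267, -0.0795, 0.1917]
eef_rot: [0.001, 0.939, 0.344, 0.001]
wrist_force: [-0.2, -0.1, -1.2]
finger_gap: 0.0643
```

```bash
python3 st.py; python3 - <<'E'
from h import *; from rig import *
for i in range(3): c=read_camera("side")
d=read_camera("scene")
cv2.imwrite("pics/s7.png",cv2.resize(c["image"][185:355,180:410,::-1],None,fx=3.4,fy=3.4,interpolation=cv2.INTER_CUBIC))
a=cv2.imread("pics/side0.png").astype(int); b=c["image"][:,:,::-1].astype(int)
# shift between before/after for fixture, front corner, spacer
for n,(x,y,w,h) in dict(fix=(335,290,60,65),right=(255,245,50,80),spacer=(218,188,30,24),fmid=(218,245,35,42)).items():
    A=np.float32(cv2.cvtColor(a[y:y+h,x:x+w].astype(np.uint8),6));B=np.float32(cv2.cvtColor(b[y:y+h,x:x+w].astype(np.uint8),6))
    print(n,cv2.phaseCorrelate(A,B,cv2.createHanningWindow((w,h),cv2.CV_32F)))
E
```

```text
25.3 [ 0.5267 -0.0795  0.1917] F [-0.24 -0.1  -1.22] M [0.006 0.013 0.032] 0.06426415824691559 j6 0.579288844933418
avg [-0.5   0.46 -0.46] sd [0.25 0.58 0.27]
fix ((0.005428200791630644, 0.09541600170281583), 0.9290513859854804)
right ((0.2706397662073705, -0.41381870090642536), 0.8427083706855774)
spacer ((-0.26805066975141045, -0.09413405816150267), 0.7894033809502919)
fmid ((0.01715871256496726, 0.0632645809976573), 1.023177961655605)
```

View pics/s7.png

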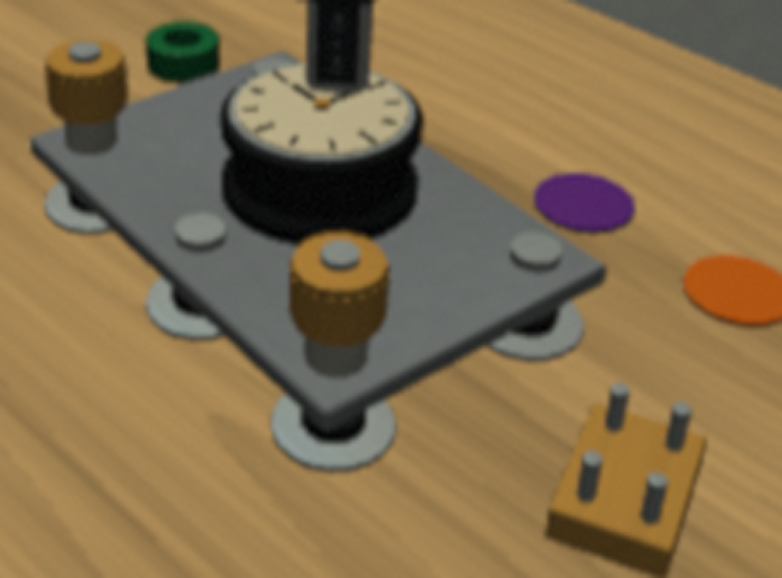

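```bash
python3 - <<'E'
from h import *; from rig import *
a=cv2.imread("pics/side0.png")
N=6; b=np.mean([read_camera("side")["image"][:,:,::-1].astype(float) for i in range(N)],0).astype(np.uint8); c=read_camera("side")
rois=dict(knobL=(190,192,32,36),knobR=(258,250,44,48),midcap=(226,243,26,22),rearcap=(325,248,26,22),fix=(335,290,60,65))
pts=dict(knobL=(.5489,.1296),knobR=(.5257,-.0793))
for n,(x,y,w,h) in rois.items():
    g=lambda im:np.float32(cv2.cvtColor(im[y:y+h,x:x+w],6))
    print(n,np.round(cv2.phaseCorrelate(g(a),g(b),cv2.createHanningWindow((w,h),cv2.CV_32F)),2) if 0 else cv2.phaseCorrelate(g(a),g(b),cv2.createHanningWindow((w,h),cv2.CV_32F)))
for n,p in pts.items(): print(n,"px per mm up",proj(c,[(*p,.081)])-proj(c,[(*p,.080)]))
E
```

```text
knobL ((0.1272579478348419, -0.5223693041085333), 1.1170328011115391)
knobR ((0.7882904155556893, -0.7040109067381088), 1.0312629797944317)
midcap ((0.680212991242481, -0.7260607168385622), 1.031254161287237)
rearcap ((0.4273945365978449, -0.3166644543874497), 1.0337104149806646)
fix ((0.013336868216978104, -0.030977675668388827), 0.9368871666766979)
knobL px per mm up [[-0.036613   -0.49578645]]
knobR px per mm up [[ 0.0227693  -0.56265982]]
```

Compared with the starting picture, the front left knob has risen about 1.0 mm and the front right about 1.2 mm. My static model gives 1.0 mm for a good share and 1.8 mm where the front middle foot lifts. The fixture has not moved.

```bash
python3 -c "
from rig import *
s=get_state();print(s['clock'],s['wrist_force']);print(job_done())"
```

```text
26.05 [-0.33399174  0.45586751 -1.09863299]
the job is handed in; nothing more can be done
None
```

I turned both brass knobs clockwise until their feet carried load, let go, raised the gripper clear and handed the job in at 26 s of the 72 s allowed. No verdict was reported.

| Knob | Total turn | First touch (estimated) | Past touch | Upward force at the end |
|---|---|---|---|---|
| Front left | about 1.70 rad | about 1.13 rad | about 0.55 rad | about 5.5 N |
| Front right | about 1.23 rad | about 0.72 rad | about 0.5 rad | about 5.3 N |

**Load share:** I had no direct reading of the five foot loads. Comparing pictures from before and after, the front left corner rose about 1.0 mm and the front right about 1.2 mm. My simple spring model gives about 1.0 mm when the load is well shared, and 1.8 mm when the front middle foot lifts off.

**Stand and parts:** The stand moved by less than about 1 pixel (2 mm or so), and the brass fixture and green spacer show no visible shift. The gripper was open and clear above the stand.

**Weak points:**
- **First touch:** readings scattered by about ±0.5 N, so each touch angle is only good to about 0.1–0.15 rad.
- **Force slope:** the rise just after touch looked gentler than the stated 8–15 N/rad, about 5 N/rad. It then settled near 11 N/rad.
- **Rise measurement:** the cap next to the rear right foot also appeared to shift by about 0.3–0.4 pixel, so part of the measured rise may be measurement error or a slight slide of the stand.

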